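# Drain the lint filter, then fit its lid half-locked for bleeding

### The arm

A 6-joint arm with a two-finger parallel gripper is mounted at the origin on the work surface. World frame = base frame: x ahead of the robot, y to its left, z up, the work surface at z = 0. Lengths are in mm, angles in degrees, forces in N, time in s.
With the tool pointing down it reaches from about 300 to 850 mm from the base axis. Payload 4.2 kg.
Tool frame: the origin (TCP) lies midway between the tips of the shut fingers; the grasp point (between the pads) lies 19 mm behind it; z points along the fingers, y is the line along which they close (so a half turn about z gives the same grasp; the last joint's range is limited). The gripper opens to 91 mm and grips with 3 to 60 N. Pads are 32 mm wide; open, the fingers measure 118 mm over their backs; the gripper's body (76 mm by 178 mm) begins 60 mm behind the grasp point.
Start: joints at [-66.005, 18.312, 89.639, -0, 72.044, -1.146], TCP at [244.296, -520.541, 213.976] pointing down, gripper open.
Joint ranges: [-177.97, 177.97], [-48.28, 115.42], [12.27, 149.76], [-77.06, 257.06], [2.81, 150.46], [-146.56, 146.56]. Speed limits (degrees/s): [147.25, 147.25, 180, 180, 180, 180].

### API

Orientations are given as [roll, pitch, yaw] about the fixed x, y, z axes, in that order (R = Rz(yaw) Ry(pitch) Rx(roll)).
In Python, from workcell import env gives the robot as it stands.
- The arm moves only by the shell command python3 -m jog 'ROWS' [FORCE]. ROWS is a JSON object of lists of equal length, an entry for each row: "jaw": the finger opening in mm, from 0 to 91.2; "slide": the shift along the tool's x, y, z in units of 30 mm (1.0 is 30 mm), a list of three; "spin": the turn about the tool's z in units of 8 degrees (1.0 is 8 degrees). In form: {"jaw": [jaw, ...], "slide": [[dx, dy, dz], ...], "spin": [spin, ...]}. A call has 1 to 10 rows; each row shifts and turns the commanded pose from where the row before left it, along the tool's axes as they then stand; what a row does not reach is not made up. A row lasts 1/10 s, in which the tool goes at most 50 mm and 8.59 degrees, less where a joint would pass 70% of its speed; a pose out of reach is approached as far as the arm can. A call is refused whole if a number of a shift passes 1 or a number of a turn 1, either way. A call with a gripper value outside its range is refused whole. The fingers move at their own pace and stop on an object; FORCE is the grip in N (left out, the last holds). Time passes only in rows, so rows that do not move let the fingers close. It gives the time, the measured TCP pose, the force, the opening and the grip force at its end, in the units of the state.
- env.state(): the state, without advancing time (a new reading comes with each control period).
- env.grab_frame(name): name is "side" or "top"; returns the picture (420x560x3 uint8, red, green, blue); there is no depth.
- env.camera_model(name): a dict with "fx", "fy", "cx", "cy" (pixels), "camera_from_world" (4x4, takes a point from world to camera coordinates). Camera axes: x right, y up, looking along -z (the intrinsics and any distortion apply to the point x, -y, -z); pixel columns grow to the right and rows downward; lengths in mm; the calibration is good to about 2 mm. A picture is of the moment at which its call begins. camera_model takes no time and is no camera call.
- env.job_done(): hands the job in; it is judged then, once.
The state is a dict: "time_s": time; "qpos": joint angles; "qvel": joint speeds; "effort": joint torques, N m; "ee_pos": TCP position; "ee_rot": TCP orientation; "force": force on the tool from outside, world axes, zero at the start; "torque": the same for the moment, N m; "gripper_width": finger opening in mm; "gripper_force": force on a finger pad.
Only numpy, scipy, OpenCV 4.12 (cv2) and the standard library are available. Lean on these libraries where they do the work, as an engineer would, in place of code of your own. Each camera call takes 0.05 s, during which the arm holds its last target. There are 200 camera calls.

### The job

Bleed the washer's lint filter: first turn the sprung drain knob clockwise to its stop and let it spring back by itself. Then drop the loose bayonet lid fully down into the filter housing and turn it clockwise until its grip bar points at the single halfway rib, without going on to the lock click. Finish while holding the lid there, because it springs back if let go, and leave the detergent bottle, the cup and the brush where they are.

Things in the scene. Friction and masses are not known exactly. Their poses are not given: they have to be found in the camera images.
- filter_unit: Fixed lint filter unit on an aluminium plate, 130 (x) x 270 (y) x 8 mm, from y -65 to +205. Origin: on the work surface under the centre of the round filter housing, z up. Housing: white open cup, outer diameter 90 mm, rim 70 mm above the surface. The drain valve, a grey block with a white knob on top, stands at unit x 0, y +145 mm.
- seat (a point): On the housing's axis, 50 mm above the work surface, 20 mm below the rim; axes as the unit. The lid's origin is here when fully down. Above it a ring 8 mm thick, flush with the rim, has a mouth of 59 mm diameter with two entry slots at the unit's +x and -x, 17 mm wide, reaching 37 mm from the axis. Clockwise from the slots, seen from above, the lugs run below the ring.
- half_rib (a point): Outer top end of one of the two single halfway ribs: they stick out 9 mm from the housing's wall, 45 deg clockwise (from above) from each entry slot, 53.5 mm from the axis, 70 mm above the surface. Pairs of short ribs 90 deg clockwise from the slots mark the locked position.
- lid: Loose white bayonet lid, about 90 g, plug down on the counter. Origin: centre of the plug's underside, z up. Plug 54 mm diameter, 20 mm deep, tapered to 48 over its lowest 4 mm; lugs at its foot at +x and -x, 8 wide (y) x 8 high mm, tips 33.5 mm from the axis. Disc 80 mm diameter, z 20 to 27 mm. The same when turned by 180 deg.
- lid_bar (a point): On the lid, at the middle of its upright grip bar, lid z 42 mm. The bar lies along the lid's x, over the lugs: 56 long x 12 wide (y) mm, from lid z 27 to 57 mm.
- shutter_ring (a joint): Shutter in the housing, pushed round by the lugs, rad clockwise; about 0.13 less than the lid's turn from the slots. Its spring turns the lid back: 0.05 N m at rest, 0.12 at halfway (45 deg). From about 63 deg two plungers resist, then the lid clicks and locks at 90 deg. Turned over 10 deg the lid cannot be lifted out; it has 4 mm of play in height.
- drain_grip (a point): Point on the vertical axis of the drain knob, at the middle of its grip bar, 75 mm above the work surface; turns with the knob. The bar is 46 long (its own x) x 11 wide (y) mm, from 61 to 89 mm above the surface, on a round foot of 40 mm diameter.
- drain_knob (a joint): Turn of the sprung drain knob in rad, clockwise from above: 0 at rest (bar along the unit's x), 1.0 at its stop. A spring of 0.05 N m at rest to 0.15 N m at the stop turns it back when it is let go.
- detergent: Bystander: loose white detergent bottle with a blue cap, diameter 72 mm, height 190 mm; origin under its centre.
- scoop_cup: Bystander: loose clear plastic dosing cup, diameter 68 mm, height 70 mm; origin under its centre.
- scrub_brush: Bystander: loose scrub brush lying on the counter, along its own x; origin under its centre.
Things that resemble listed ones, but are neither listed nor needed, are in the scene too. Leave any red look-alike of the lid alone.

How it is judged:
By the outcome, as a careful person would: the job done as asked, in the order asked, and still so for the second after the job is handed in, while the arm keeps its last pose, push and grip.
It also fails if it takes over 51 s, if anything falls off the work surface, if the arm or the gripper's body presses on something with over 40 N, if the wrist force passes 120 N, or if a joint passes its speed limit or range.

## Working session

There is one attempt and no reset: what is moved stays moved. The work goes in short steps, Python scripts to look and compute and a shell command to move; the robot and the scene stay as the last step left them, time stands still between calls to the robot, and variables do not carry over. Pictures are saved under pics/ and viewed, at most 10 in all, crops included, and the job is handed in when it is done.

```bash
mkdir -p pics; python3 - <<'E'
from workcell import env
import cv2,numpy as np
for n in("side","top"):
    cv2.imwrite(f"pics/{n}0.png",env.grab_frame(n)[:,:,::-1])
    m=env.camera_model(n);print({k:(np.round(v,3).tolist() if k!='x' else 0) for k,v in m.items()})
print(env.state())
E
```

```text
{'fx': 402.178, 'fy': 402.178, 'cx': 286.651, 'cy': 215.533, 'camera_from_world': [[-0.892, -0.453, 0.007, 528.283], [0.303, -0.584, 0.754, -203.795], [-0.337, 0.674, 0.657, -955.639], [0.0, 0.0, 0.0, 1.0]]}
{'fx': 453.09, 'fy': 453.09, 'cx': 274.409, 'cy': 204.348, 'camera_from_world': [[0.0, -1.0, 0.004, 45.939], [0.998, 0.0, 0.065, -558.737], [-0.065, 0.004, 0.998, -1438.519], [0.0, 0.0, 0.0, 1.0]]}
{'time_s': 0.1, 'qpos': array([-6.60043301e+01,  1.83471200e+01,  8.96990967e+01,  9.74845442e-05,
        7.20440497e+01, -1.14335053e+00]), 'qvel': array([-0.04738463, -0.09969134, -0.16365049, -0.05033895, -0.06043542,
        0.01995279]), 'effort': array([ 3.94213348e-04, -4.13333023e+01, -2.32510078e+01,  7.29272445e-02,
        4.21965960e-02, -6.29708757e-05]), 'ee_pos': array([ 244.11026801, -520.11221367,  213.21512171]), 'ee_rot': array([-1.79909753e+02, -1.89383967e-03,  2.51389888e+01]), 'force': array([-0.01277892,  0.05120849,  0.41973797]), 'torque': array([ 0.04568765, -0.03935218, -0.01036658]), 'gripper_force': 0.0, 'gripper_width': 91.15154979935996}
```

View pics/side0.png

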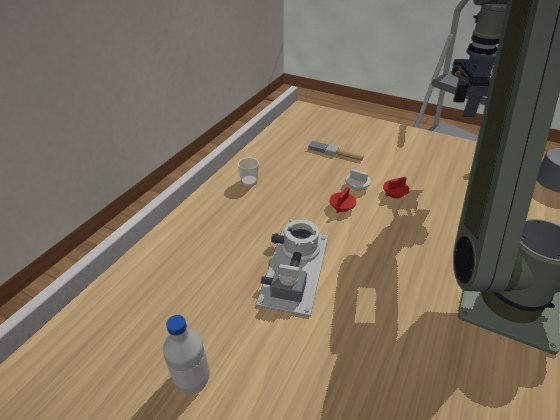

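View pics/top0.png

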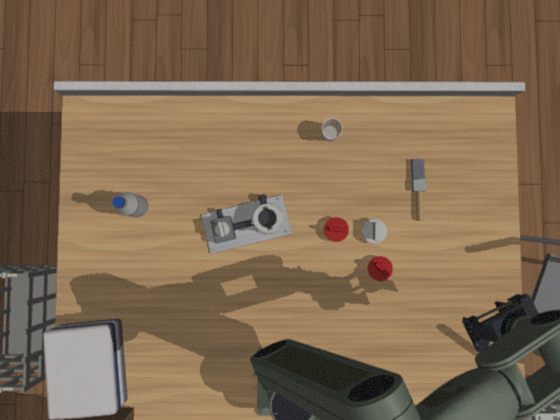

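The white lid is at side (358,180) / top (374,231). Its red look-alikes are at side (343,202), (397,187) / top (336,229), (380,268). The housing is at side (300,238) / top (267,218), and the drain knob at side (289,272) / top (222,229). I'll take enlarged crops next.

```bash
python3 - <<'E'
import cv2,numpy as np
t=cv2.imread("pics/top0.png");s=cv2.imread("pics/side0.png")
def crop(im,x,y,w,h,k):
    c=cv2.resize(im[y:y+h,x:x+w],None,fx=k,fy=k,interpolation=cv2.INTER_CUBIC)
    for i in range(0,w,10):
        cv2.line(c,(i*k,0),(i*k,6 if i%50 else 14),(0,0,255),1)
        if i%20==0: cv2.putText(c,str(x+i),(i*k,24),0,.35,(0,0,255),1)
    for j in range(0,h,10):
        cv2.line(c,(0,j*k),(6,j*k),(0,0,255),1)
        if j%20==0: cv2.putText(c,str(y+j),(8,j*k+4),0,.35,(0,0,255),1)
    return c
cv2.imwrite("pics/topc.png",crop(t,200,190,200,90,4))
cv2.imwrite("pics/sidec.png",crop(s,250,165,160,150,4))
E
```

```text
(no output)
```

View pics/topc.png

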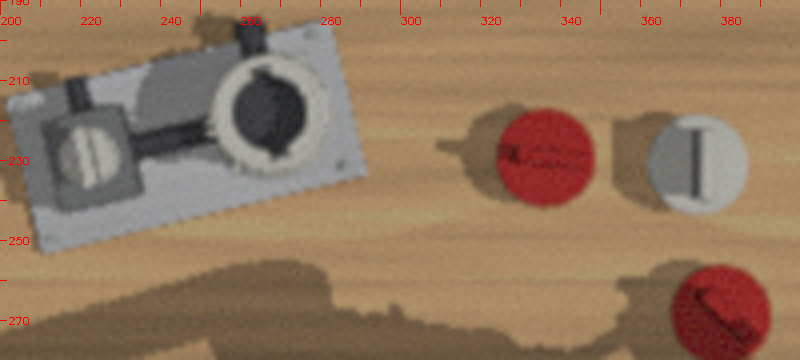

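View pics/sidec.png

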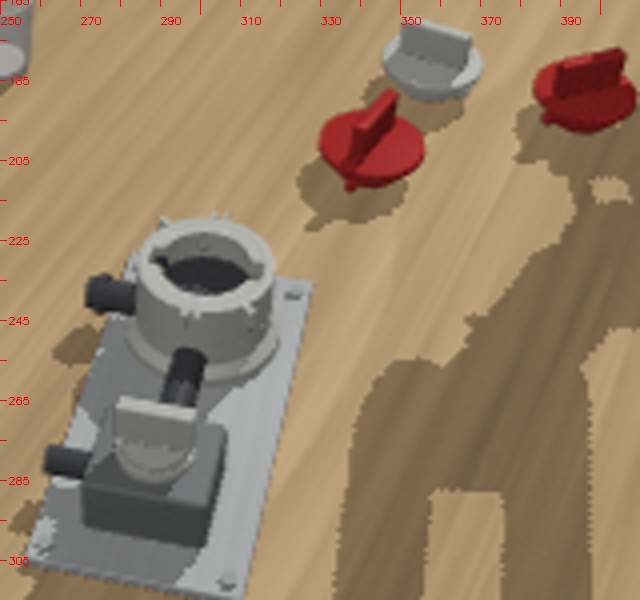

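```bash
cat > h.py <<'E'
import numpy as np,cv2
from workcell import env
from scipy.optimize import least_squares
CM={n:env.camera_model(n) for n in("side","top")}
def proj(n,P):
    m=CM[n];P=np.atleast_2d(P);c=(np.array(m["camera_from_world"])@np.c_[P,np.ones(len(P))].T).T
    return np.c_[m["cx"]+m["fx"]*c[:,0]/-c[:,2],m["cy"]+m["fy"]*c[:,1]/c[:,2]]
def tri(a,b):
    r=least_squares(lambda p:np.r_[proj("side",p)[0]-a,proj("top",p)[0]-b],[500,0,50]);return r.x,np.abs(r.fun).max()
def T(p,P):  # p=x,y,z,yawdeg
    c,s=np.cos(np.radians(p[3])),np.sin(np.radians(p[3]));P=np.atleast_2d(P).astype(float)
    return P@np.array([[c,s,0],[-s,c,0],[0,0,1]])+np.array(p[:3])
def S(c):return [250+(c[0]+.5)/4-.5,165+(c[1]+.5)/4-.5]
def U(c):return [200+(c[0]+.5)/4-.5,190+(c[1]+.5)/4-.5]
E
python3 - <<'E'
from h import *
for k,a,b in[("rim",(206,264),(269,113)),("knobbar",(158,424),(90,157)),("lid disc",(432,61.5),(698,164)),("lidbar",(434,45),(700,164)),
  ("plateA",(308,283),(327,18)),("plateB",(245,598),(45,255))][:4]+[("plate x+",(308,283),(366,177)),("plate knob-x",(245,598),(45,255))]:
    x,e=tri(S(a),U(b));print(k,x.round(1),e.round(2))
u=[("top",(327,18),(65,-65,8)),("top",(366,177),(-65,-65,8)),("top",(45,255),(-65,205,8)),("top",(5,98),(65,205,8)),("side",(308,283),(-65,-65,8)),("side",(245,598),(-65,205,8)),("side",(25,563),(65,205,8)),("side",(206,264),(0,0,70)),("top",(269,113),(0,0,70))]
f=lambda p:np.concatenate([proj(n,T(p,P))[0]-(U(c) if n=="top" else S(c)) for n,c,P in u])
r=least_squares(f,[550,0,0,14]);print(r.x.round(2),r.fun.round(1))
unit=r.x
l=[("side",(432,61.5),(0,0,27)),("top",(698,164),(0,0,27)),("top",(696,128),(28,0,57)),("top",(696,199),(-28,0,57)),("side",(404,24),(28,0,57)),("side",(470,42),(-28,0,57))]
f=lambda p:np.concatenate([proj(n,T(p,P))[0]-(U(c) if n=="top" else S(c)) for n,c,P in l])
r=least_squares(f,[530,-290,0,0]);print(r.x.round(2),r.fun.round(1));lid=r.x
def box(p,x,y,z0,z1):
    C=[T(p,[[sx*x,sy*y,z]for sx,sy in((1,1),(-1,1),(-1,-1),(1,-1))])for z in(z0,z1)];return C
def circ(p,R,z):
    a=np.linspace(0,2*np.pi,60);return T(p,np.c_[R*np.cos(a),R*np.sin(a),0*a+z])
kn=np.r_[T(unit,[0,145,0])[0],unit[3]];print("knob",kn.round(1))
L=[circ(unit,45,70),circ(unit,29.5,70)]+box(kn,23,5.5,61,89)+[circ(kn,20,61)]+box(lid,28,6,27,57)+[circ(lid,40,27),circ(lid,40,20)]+[T(unit,[[65,-65,8],[-65,-65,8],[-65,205,8],[65,205,8]])]
out=[]
for n,(x,y,w,h) in(("top",(200,190,200,90)),("side",(250,165,133,150))):
    im=cv2.imread(f"pics/{n}0.png");c=cv2.resize(im[y:y+h,x:x+w],None,fx=4,fy=4,interpolation=cv2.INTER_CUBIC)
    if n=="side":c=cv2.resize(im[y:y+h,x:x+w],None,fx=4,fy=4,interpolation=cv2.INTER_CUBIC)
    for q in L:
        uv=((proj(n,q)-[x,y]+.5)*4*16).astype(int);cv2.polylines(c,[uv],True,(0,255,0),1,cv2.LINE_AA,4)
    cv2.imwrite(f"pics/ov_{n}.png",c)
E
```

```text
rim [514.6  70.1  66.3] 0.35
knobbar [480.3 208.2  69.5] 0.3
lid disc [ 475.4 -273.1   18.9] 0.29
lidbar [ 475.2 -270.7   36.6] 0.28
plate x+ [468.   -6.6   4.1] 1.25
plate knob-x [402.4 251.1   4.3] 0.33
[515.24  70.16  -4.81  14.29] [ 0.1 -0.4  0.3 -1.3 -0.6 -0.1 -0.1  0.1  1.3 -0.2  0.2  1.   0.3 -0.8
  0.1  0.3 -0.2 -0.5]
[ 474.61 -267.2    -5.59   -0.69] [ 0.   0.4 -1.7 -0.1  0.8 -0.1  0.9  0.1 -0.2 -0.4  0.2 -0. ]
knob [479.5 210.7  -4.8  14.3]
```

View pics/ov_top.png

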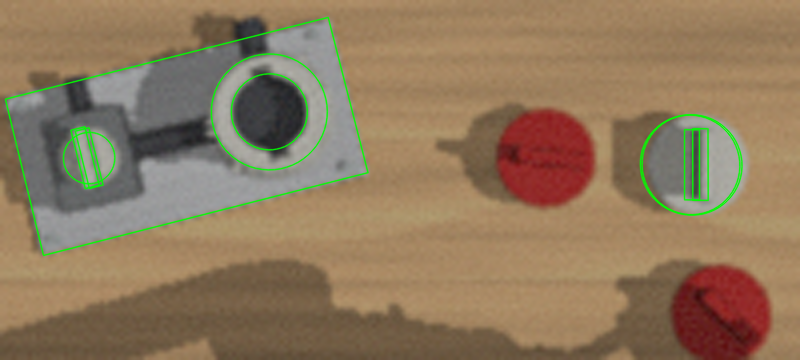

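View pics/ov_side.png

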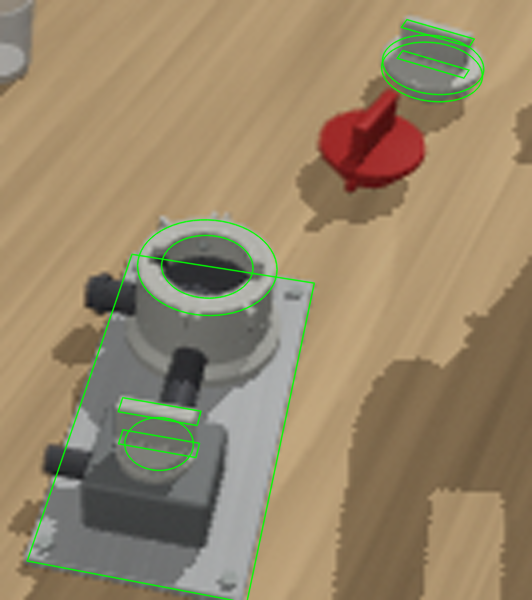

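Choice: the only white lid, top (374,231), with a 56 mm upright bar along world x; the red ones are out. The overlay shows the heights coming out about 5 mm low for everything, which looks like calibration bias. The lid fit was also pulled left because I took the bar's shaded side for its top. I'll use top rays at the known heights.

```bash
cat >> h.py <<'E'
def ray(n,px,z):
    return least_squares(lambda q:proj(n,[q[0],q[1],z])[0]-px,[500,0]).x
E
python3 - <<'E'
from h import *
for k,a,b,z in[("rim",(206,264),(269,113),70),("knobbar top",(158,405),(90,157),89),("lid disc",(432,61.5),(698,164),27),("plate c0",(308,283),(366,177),8),("plate c1",(245,598),(45,255),8)]:
    print(k,"side",ray("side",S(a),z).round(1),"top",ray("top",U(b),z).round(1))
u=[("top",(327,18),(65,-65,8)),("top",(366,177),(-65,-65,8)),("top",(45,255),(-65,205,8)),("top",(5,98),(65,205,8)),("top",(269,113),(0,0,70))]
f=lambda p:np.concatenate([proj(n,T([*p[:2],0,p[2]],P))[0]-U(c) for n,c,P in u])
r=least_squares(f,[550,0,14]);p=r.x;print(p.round(2),r.fun.round(2),T([p[0],p[1],0,p[2]],[0,145,0]))
E
```

```text
rim side [513.8  73.9] top [513.4  69.6]
knobbar top side [479.8 211. ] top [479.2 205.6]
lid disc side [ 473.4 -261.7] top [ 474.4 -271.5]
plate c0 side [469.6  -1.6] top [464.   -7.8]
plate c1 side [402.  253.7] top [401.4 250.2]
[513.29  69.45  13.92] [ 0.47  0.18  0.45 -0.57 -0.82  0.17 -0.14  0.17  0.05  0.04] [[478.41462381 210.18851664   0.        ]]
```

```bash
python3 -m jog '{"jaw":[60,60,60,60,60,60,60,60,60,60],"slide":[[0.91,-0.97,0],[0.91,-0.97,0],[0.91,-0.97,0],[0.91,-0.97,0],[0.91,-0.97,0],[0.91,-0.97,0],[0.91,-0.97,0],[0.91,-0.97,0],[0.91,-0.97,0],[0.91,-0.97,0]],"spin":[0,0,0,0,0,0,0,0,0,0]}' 20
python3 -m jog '{"jaw":[60,60,60,60,60,60,60,60,60,60],"slide":[[0.91,-0.97,0],[0.91,-0.97,0],[0.91,-0.97,0],[0.91,-0.97,0],[0.91,-0.97,0],[0.91,-0.97,0],[0.91,-0.97,0],[0.91,-0.97,0],[0.91,-0.97,0],[0,0,0]],"spin":[0,0,0,0,0,0,0,0,0,0]}'
python3 -m jog '{"jaw":[60,60,60,60,60,60,60,60,60,60],"slide":[[0,0,0],[0,0,0],[0,0,0],[0,0,0],[0,0,0],[0,0,0],[0,0,0],[0,0,0],[0,0,0],[0,0,0]],"spin":[-1,-1,-1,-1,-1,-1,-1,-1,-1,-1]}'
```

```text
time_s: 1.1
ee_pos: [367.7, -139.5, 213.8]
ee_rot: [-180.0, 0.0, 25.1]
force: [1.0, 0.6, 0.0]
gripper_width: 59.6
gripper_force: 0.0
time_s: 2.1
ee_pos: [480.0, 204.2, 213.2]
ee_rot: [-179.9, -0.0, 25.4]
force: [-0.4, -0.9, 0.1]
gripper_width: 60.2
gripper_force: 0.0
time_s: 3.1
ee_pos: [478.4, 199.3, 213.6]
ee_rot: [-179.9, 0.0, 105.4]
force: [-0.2, 0.1, -1.2]
gripper_width: 59.9
gripper_force: 0.0
```

```bash
python3 -m jog '{"jaw":[60,60,60,60,60,60,60,60,60,60],"slide":[[0,0,0.3],[0,0,0.3],[0,0,0.3],[0,0,0.3],[0,0,0.3],[0,0,0.3],[0,0,0.3],[0,0,0.3],[0,0,0.3],[0,0,0.3]],"spin":[-1,-1,-1,-1,-1,-1,-1,-1,-1,-1]}'
python3 -m jog '{"jaw":[60,60,60],"slide":[[0,0,0],[0,0,0],[0,0,0]],"spin":[-1,-0.06,0]}'
python3 - <<'E'
from h import *
I=[]
for n in("side","top"):
    im=env.grab_frame(n)[:,:,::-1];cv2.imwrite(f"pics/{n}1.png",im)
    s=env.state();p=s["ee_pos"]
    g=proj(n,p)[0];print(n,g,p,s["ee_rot"],s["qpos"].round(1))
    x,y=int(g[0])-50,int(g[1])-75
    print(x,y)
    c=cv2.resize(im[y:y+130,x:x+100],None,fx=4,fy=4,interpolation=cv2.INTER_CUBIC)
    for P in (p,p-[0,0,0]):
        q=(g-[x,y]+.5)*4;cv2.drawMarker(c,(int(q[0]),int(q[1])),(0,255,0),0,12)
    I.append(c)
cv2.imwrite("pics/c1.png",np.hstack(I))
E
```

```text
time_s: 4.1
ee_pos: [478.4, 199.3, 123.4]
ee_rot: [-180.0, -0.1, -174.6]
force: [-0.6, -0.3, -0.3]
gripper_width: 60.3
gripper_force: 0.0
time_s: 4.4
ee_pos: [478.8, 199.8, 124.0]
ee_rot: [-180.0, -0.0, -166.6]
force: [-1.0, 0.1, 0.5]
gripper_width: 60.1
gripper_force: 0.0
side [291.86992066 252.22187692] [478.89706313 199.95900795 124.03629936] [-1.79989498e+02  1.64952053e-03 -1.66534414e+02] [ 21.4  17.7 104.6  -0.   57.7 -82.1]
241 177
top [222.6665668  228.83259014] [478.9412868  200.08178813 124.0900404 ] [-1.79993251e+02  1.02485082e-02 -1.66502848e+02] [ 21.4  17.7 104.6  -0.   57.7 -82.1]
172 153
```

View pics/c1.png

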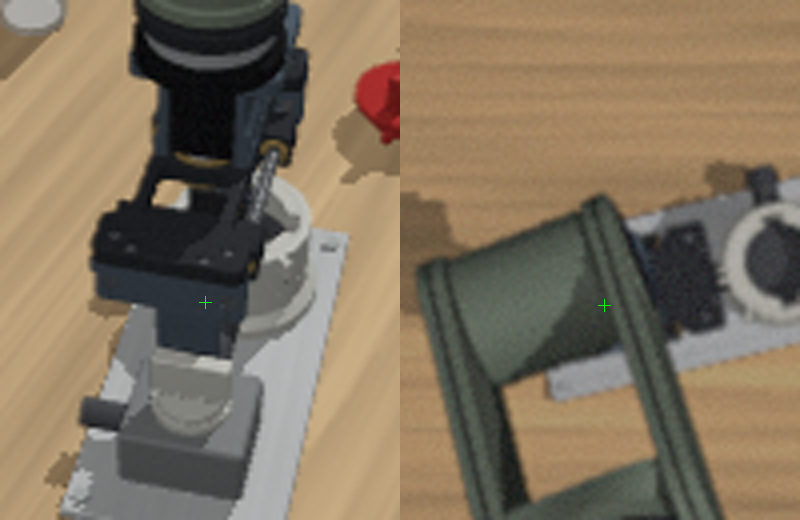

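```bash
python3 - <<'E'
from h import *
p=[478.9,200,124.1,13.5]
for y in(30,43.5): print(proj("side",T(p,[[16,y,0],[-16,y,0]])), "crop",(proj("side",T(p,[[16,y,0],[-16,y,0]]))-[241,177]+.5)*4)
# knob model at candidates
for k in([478.4,210.2,0,13.9],[479,206,0,13.9]):
    print((proj("side",T(k,[[23,5.5,89],[-23,5.5,89],[23,5.5,61],[-23,5.5,61]]))-[241,177]+.5)*4)
E
```

```text
[[281.69635876 260.60201732]
 [295.96115728 263.20297936]] crop [[164.78543502 336.40806929]
 [221.84462912 346.81191744]]
[[280.19489828 265.09165283]
 [294.61356354 267.75059173]] crop [[158.77959311 354.36661132]
 [216.45425417 365.00236691]]
[[155.78136526 357.46194079]
 [234.89064148 371.64106705]
 [155.98792965 389.81381932]
 [233.52819909 403.97601512]]
[[158.26650914 352.18993925]
 [237.13321114 366.27803884]
 [158.4236219  384.54063755]
 [235.73083219 398.6136537 ]]
```

```bash
python3 -m jog '{"jaw":[60,60,60,60,60,40,30,20,10,5],"slide":[[-0.07,0.29,0],[0,0,0.65],[0,0,0.65],[0,0,0.65],[0,0,0],[0,0,0],[0,0,0],[0,0,0],[0,0,0],[0,0,0]],"spin":[-0.06,0,0,0,0,0,0,0,0,0]}' 5
python3 -m jog '{"jaw":[0,0,0],"slide":[[0,0,0],[0,0,0],[0,0,0]],"spin":[0,0,0]}'
python3 -c "
from workcell import env;print(env.state())"
```

```text
time_s: 5.5
ee_pos: [479.2, 209.4, 65.9]
ee_rot: [180.0, 0.1, -165.9]
force: [0.4, -1.0, 0.3]
gripper_width: 22.9
gripper_force: 0.0
time_s: 5.8
ee_pos: [478.7, 210.8, 65.6]
ee_rot: [179.8, 0.0, -166.0]
force: [-2.2, 4.8, 0.4]
gripper_width: 11.1
gripper_force: 5.0
{'time_s': 5.8, 'qpos': array([ 22.40336339,  21.85117881, 108.32565202,   0.21211716,
        49.78067052, -81.74328328]), 'qvel': array([-0.02158298,  0.04443016, -0.00032816, -0.21707832,  0.0163133 ,
       -0.0609322 ]), 'effort': array([ -3.02267522, -38.881284  , -17.58018494,  -1.45352494,
         0.15504824,  -0.04512694]), 'ee_pos': array([478.66141968, 210.78804783,  65.63954169]), 'ee_rot': array([ 1.79833535e+02,  1.85918803e-02, -1.65990288e+02]), 'force': array([-2.1626743 ,  4.8166447 ,  0.38522568]), 'torque': array([ 1.03216158,  0.27246401, -0.06894988]), 'gripper_force': 5.000031553208828, 'gripper_width': 11.09476224468781}
```

```bash
python3 -m jog '{"jaw":[0,0,0],"slide":[[0,0.06,0],[0,0,0],[0,0,0]],"spin":[0,0,0]}' 20
python3 -m jog '{"jaw":[0,0,0,0,0,0],"slide":[[0,0,0],[0,0,0],[0,0,0],[0,0,0],[0,0,0],[0,0,0]],"spin":[0.9,0.9,0.9,0.9,0.9,0]}' 20
python3 -c "
from workcell import env;print(env.state())"
```

```text
time_s: 6.1
ee_pos: [478.6, 210.9, 65.6]
ee_rot: [-180.0, 0.0, -165.9]
force: [-1.3, -0.1, 3.4]
gripper_width: 10.9
gripper_force: 20.0
time_s: 6.7
ee_pos: [478.7, 211.5, 65.6]
ee_rot: [179.9, 0.0, 158.1]
force: [-0.7, 2.1, 2.4]
gripper_width: 10.9
gripper_force: 20.0
{'time_s': 6.7, 'qpos': array([ 2.25530947e+01,  2.18736292e+01,  1.08285488e+02,  4.36954605e-02,
        4.97927657e+01, -4.55915561e+01]), 'qvel': array([ 0.00921818,  0.09066894,  0.05862936, -0.05675104,  0.06061332,
       -5.12786968]), 'effort': array([ -1.21787455, -37.98686028, -17.1723783 ,  -0.42122204,
         0.0881389 ,   0.67649117]), 'ee_pos': array([478.70832274, 211.47138303,  65.6454219 ]), 'ee_rot': array([1.79942479e+02, 1.09989524e-02, 1.58116452e+02]), 'force': array([-0.68613599,  2.14710537,  2.40734053]), 'torque': array([ 0.40935903, -0.03695613,  0.12928665]), 'gripper_force': 20.002538859844208, 'gripper_width': 10.934611473746065}
```

```bash
python3 -m jog '{"jaw":[0,0,0,0,0],"slide":[[0,0,0],[0,0,0],[0,0,0],[0,0,0],[0,0,0]],"spin":[0.9,0.9,0.9,0.4,0]}' 20
python3 -c "
from workcell import env;s=env.state();print(s['torque'],s['force'],s['ee_rot'])"
```

```text
time_s: 7.2
ee_pos: [478.9, 211.7, 65.6]
ee_rot: [179.9, 0.0, 133.6]
force: [-0.8, 5.0, 2.0]
gripper_width: 11.4
gripper_force: 20.6
[ 0.72699258 -0.09099522  0.75974577] [-0.82466174  5.0006473   1.95915973] [1.79914342e+02 1.12034191e-02 1.33554747e+02]
```

```bash
python3 -m jog '{"jaw":[91,91,91,91,91,91,91],"slide":[[0,0,0],[0,0,0],[0,0,0],[0,0,0],[0,0,0],[0,0,0],[0,0,0]],"spin":[0,0,0,0,0,0,0]}' 20
python3 -m jog '{"jaw":[91,91,91,91,91,91,91,91],"slide":[[0,0,0],[0,0,0],[0,0,-0.9],[0,0,-0.9],[0,0,-0.9],[-0.96,-0.93,0],[-0.96,-0.93,0],[-0.96,-0.93,0]],"spin":[0,0,0,0,0,0,0,0]}'
python3 -m jog '{"jaw":[70,70,70,70,70,70,70,70,70,70],"slide":[[-0.96,-0.93,0],[-0.96,-0.93,0],[-0.96,-0.93,0],[-0.96,-0.93,0],[-0.96,-0.93,0],[-0.96,-0.93,0],[-0.96,-0.93,0],[-0.96,-0.93,0],[-0.96,-0.93,0],[0,0,0]],"spin":[0,0,0,0,0,0,0,0,0,0]}'
python3 -m jog '{"jaw":[60,60,60,60,60,60,60,60],"slide":[[0,0,0],[0,0,0],[0,0,0],[0,0,0],[0,0,0],[0,0,0],[0,0,0],[0,0,0]],"spin":[-0.95,-0.95,-0.95,-0.95,-0.95,-0.95,0,0]}'
python3 - <<'E'
from h import *
for n in("side","top"):
    im=env.grab_frame(n)[:,:,::-1];cv2.imwrite(f"pics/{n}2.png",im)
s=cv2.imread("pics/side2.png");t=cv2.imread("pics/top2.png")
a=cv2.resize(s[165:315,250:410],(560,525),interpolation=cv2.INTER_CUBIC)
b=cv2.resize(t[195:255,200:260],(240,240),interpolation=cv2.INTER_CUBIC)
c=cv2.resize(t[200:260,345:405],(240,240),interpolation=cv2.INTER_CUBIC)
o=np.zeros((525,800,3),np.uint8);o[:,:560]=a;o[:240,560:]=b;o[250:490,560:]=c
cv2.imwrite("pics/c2.png",o)
E
```

```text
time_s: 7.9
ee_pos: [478.5, 210.5, 65.3]
ee_rot: [-180.0, 0.0, 133.3]
force: [-0.2, 0.2, 0.1]
gripper_width: 64.9
gripper_force: 0.0
time_s: 8.7
ee_pos: [476.7, 89.6, 146.7]
ee_rot: [180.0, 0.0, 133.4]
force: [0.8, 0.4, -0.4]
gripper_width: 90.9
gripper_force: 0.0
time_s: 9.7
ee_pos: [471.9, -274.5, 146.4]
ee_rot: [-179.9, 0.1, 133.1]
force: [-0.2, 0.3, 0.3]
gripper_width: 70.1
gripper_force: 0.0
time_s: 10.5
ee_pos: [471.8, -269.5, 146.4]
ee_rot: [180.0, -0.0, 178.8]
force: [-0.1, 0.4, -0.2]
gripper_width: 60.2
gripper_force: 0.0
```

View pics/c2.png

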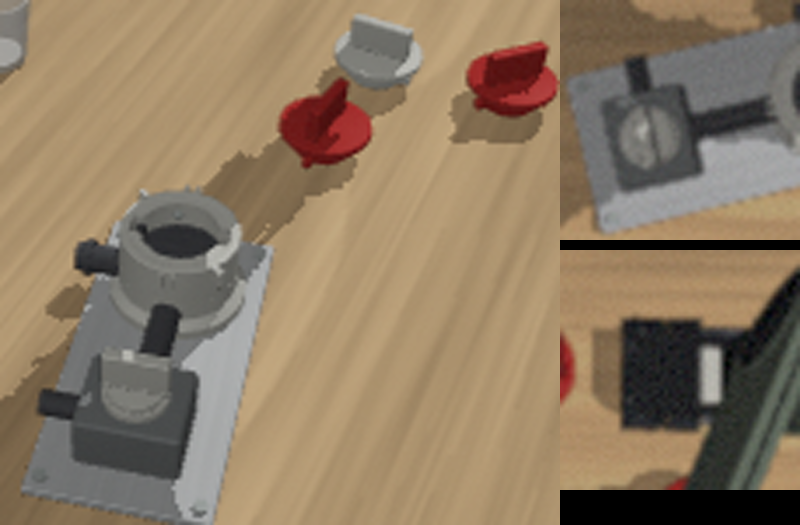

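The picture shows the knob back at rest along the unit's x, and the lid undisturbed. Next I grasp the lid.

```bash
python3 -m jog '{"jaw":[60,60,60,60,60,40,30,20,10,5],"slide":[[-0.09,-0.05,0.9],[0,0,0.9],[0,0,0.9],[0,0,0.9],[0,0,0.2],[0,0,0],[0,0,0],[0,0,0],[0,0,0],[0,0,0]],"spin":[0,0,0,0,0,0,0,0,0,0]}' 5
python3 -m jog '{"jaw":[0,0,0,0],"slide":[[0,0,0],[0,0,0],[0,0,0],[0,0,0]],"spin":[0,0,0,0]}' 30
```

```text
time_s: 11.6
ee_pos: [474.9, -271.9, 33.3]
ee_rot: [-180.0, 0.1, 178.9]
force: [0.3, -0.5, 0.3]
gripper_width: 22.7
gripper_force: 0.0
time_s: 12.0
ee_pos: [474.6, -271.6, 32.7]
ee_rot: [-180.0, 0.0, 178.9]
force: [-1.1, 0.9, 3.2]
gripper_width: 11.7
gripper_force: 30.0
```

```bash
python3 -m jog '{"jaw":[0,0,0,0,0,0,0,0],"slide":[[0,0,-0.9],[0,0,-0.9],[0,0,-0.9],[0,0,-0.9],[-0.09,0.952,0],[-0.09,0.952,0],[-0.09,0.952,0],[-0.09,0.952,0]],"spin":[0,0,0,0,0,0,0,0]}' 30
python3 -m jog '{"jaw":[0,0,0,0,0,0,0,0],"slide":[[-0.09,0.952,0],[-0.09,0.952,0],[-0.09,0.952,0],[-0.09,0.952,0],[-0.09,0.952,0],[-0.09,0.952,0],[-0.09,0.952,0],[-0.09,0.952,0]],"spin":[0,0,0,0,0,0,0,0]}'
python3 -m jog '{"jaw":[0,0,0,0],"slide":[[0,0,0],[0,0,0],[0,0,0],[0,0,0]],"spin":[-0.95,-0.95,0,0]}'
python3 - <<'E'
from h import *
I=[]
s=env.state();print(s["ee_pos"],s["ee_rot"],s["gripper_width"])
p=s["ee_pos"];lid=[p[0],p[1],p[2]-32.7,s["ee_rot"][2]]
un=[513.5,70.3,0,13.95]
a=np.linspace(0,2*np.pi,90)
def circ(q,R,z):return T(q,np.c_[R*np.cos(a),R*np.sin(a),0*a+z])
im=env.grab_frame("side")[:,:,::-1];cv2.imwrite("pics/side3.png",im)
x,y,w,h=240,115,120,150
def mk(ov):
    c=cv2.resize(im[y:y+h,x:x+w],None,fx=10/3,fy=4,interpolation=cv2.INTER_CUBIC)
    if ov:
        for q in(circ(un,45,70),circ(un,29.5,70),circ(lid,40,27),circ(lid,40,20)):
            uv=((proj("side",q)-[x,y]+.5)*[10/3,4]*16).astype(int);cv2.polylines(c,[uv],True,(0,255,0),1,cv2.LINE_AA,4)
    return c
cv2.imwrite("pics/c3.png",np.hstack([mk(0),mk(1)]))
E
```

```text
time_s: 12.8
ee_pos: [487.2, -156.6, 140.1]
ee_rot: [-180.0, -0.0, 178.9]
force: [0.6, 0.6, -0.6]
gripper_width: 12.3
gripper_force: 30.0
time_s: 13.6
ee_pos: [513.3, 71.5, 140.0]
ee_rot: [-180.0, -0.0, 178.9]
force: [-0.2, -0.3, -0.8]
gripper_width: 11.4
gripper_force: 30.0
time_s: 14.0
ee_pos: [513.3, 70.3, 140.1]
ee_rot: [-180.0, -0.0, -166.1]
force: [-0.2, -0.5, -0.9]
gripper_width: 11.3
gripper_force: 30.0
[513.32479733  70.26813413 140.09621595] [-1.79994301e+02 -3.59271340e-02 -1.66062014e+02] 11.320986819419252
```

View pics/c3.png

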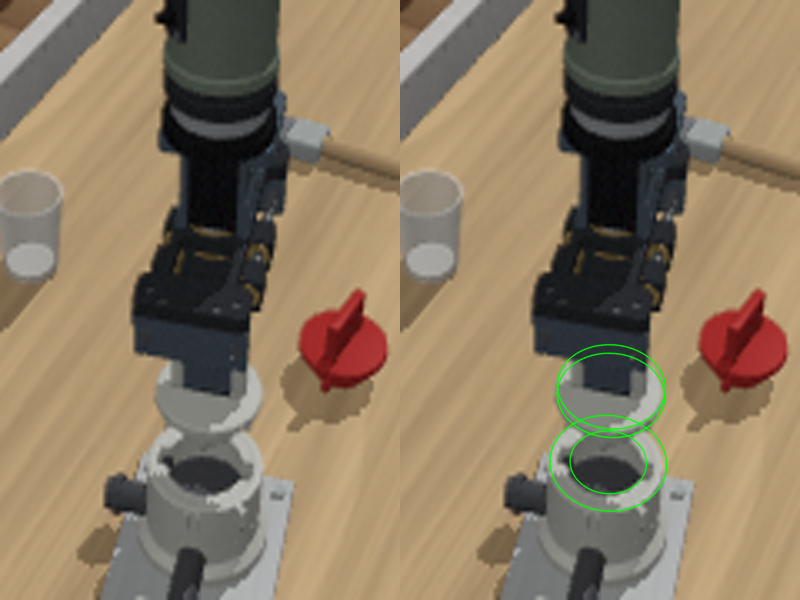

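The lid and housing overlays share the same ~1 px bias, so the lid is centred over the mouth to within about 1 mm. I'll lower it carefully.

```bash
python3 -m jog '{"jaw":[0,0,0,0,0,0],"slide":[[0,0,0.6],[0,0,0.53],[0,0,0.1],[0,0,0.1],[0,0,0.1],[0,0,0]],"spin":[0,0,0,0,0,0]}' 30
python3 -m jog '{"jaw":[0,0,0,0],"slide":[[0,0,0.1],[0,0,0.1],[0,0,0],[0,0,0]],"spin":[0,0,0,0]}'
```

```text
time_s: 14.65
ee_pos: [513.7, 70.4, 97.8]
ee_rot: [-180.0, 0.0, -165.9]
force: [0.3, -0.3, -2.0]
gripper_width: 12.2
gripper_force: 30.0
time_s: 15.05
ee_pos: [513.5, 70.4, 91.5]
ee_rot: [-180.0, -0.0, -165.9]
force: [-0.1, -0.0, -1.2]
gripper_width: 11.6
gripper_force: 30.0
```

No contact, and the lid's foot is at about 59 mm, already inside the mouth. Going on down to 50.

```bash
python3 -m jog '{"jaw":[0,0,0,0,0],"slide":[[0,0,0.1],[0,0,0.1],[0,0,0.1],[0,0,0.05],[0,0,0]],"spin":[0,0,0,0,0]}' 30
```

```text
time_s: 15.55
ee_pos: [513.5, 70.4, 82.7]
ee_rot: [-180.0, 0.0, -165.9]
force: [-4.7, -0.0, 11.4]
gripper_width: 11.4
gripper_force: 30.0
```

```bash
python3 -m jog '{"jaw":[0,0,0,0,0,0],"slide":[[0,0,-0.03],[0,0,0],[0,0,0],[0,0,0],[0,0,0],[0,0,0]],"spin":[0,0.7,0.9,0.9,0.9,0]}' 45
python3 -m jog '{"jaw":[0,0,0,0,0,0],"slide":[[0,0,0],[0,0,0],[0,0,0],[0,0,0],[0,0,0],[0,0,0]],"spin":[0.9,0.7,0.6,0,0,0]}' 45
python3 - <<'E'
from h import *
s=env.state();print(s["torque"],s["force"],s["ee_pos"],s["ee_rot"],s["qpos"].round(1))
for n in("side","top"):
    im=env.grab_frame(n)[:,:,::-1];cv2.imwrite(f"pics/{n}4.png",im)
p=s["ee_pos"];lid=[p[0],p[1],50,s["ee_rot"][2]];un=[513.5,70.3,0,13.95]
def mk(n,x,y,w,h,ov,k):
    im=cv2.imread(f"pics/{n}4.png");c=cv2.resize(im[y:y+h,x:x+w],None,fx=k,fy=k,interpolation=cv2.INTER_CUBIC)
    if ov:
        for P in ([[44,0,0],[53.5,0,0]],[[-44,0,0],[-53.5,0,0]]):
            q=T([*un[:2],70,13.95-45],P);uv=((proj(n,q)-[x,y]+.5)*k*16).astype(int);cv2.polylines(c,[uv],False,(0,255,0),1,cv2.LINE_AA,4)
        q=T(lid,[[28,0,57],[-28,0,57]]);uv=((proj(n,q)-[x,y]+.5)*k*16).astype(int);cv2.polylines(c,[uv],False,(0,0,255),1,cv2.LINE_AA,4)
    return c
A=[mk("side",258,200,80,100,o,5)for o in(0,1)]
cv2.imwrite("pics/c4.png",np.hstack(A))
E
```

```text
time_s: 16.15
ee_pos: [514.1, 70.5, 82.7]
ee_rot: [180.0, 0.1, 166.8]
force: [-0.9, -0.3, 4.5]
gripper_width: 11.9
gripper_force: 45.0
time_s: 16.75
ee_pos: [514.1, 70.6, 82.7]
ee_rot: [179.9, 0.1, 149.3]
force: [0.2, 0.8, 5.3]
gripper_width: 11.9
gripper_force: 45.0
[0.05230348 0.12902487 0.03740751] [0.16050351 0.7723372  5.3029441 ] [514.13608672  70.55246332  82.68144742] [1.79940336e+02 6.73742115e-02 1.49288693e+02] [  6.5  20.3 107.7   0.   51.8 -52.8]
```

View pics/c4.png

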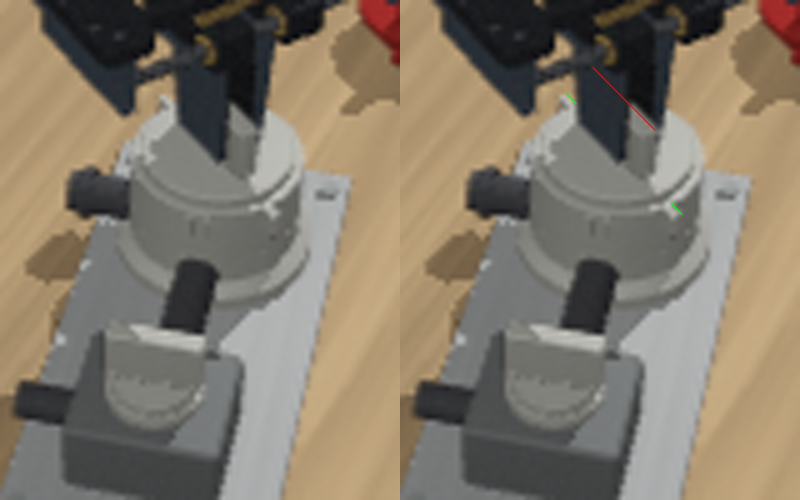

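The lid is seated and its bar lies on the line between the two single ribs, seen at crop (165,100) and (270,208). The measured turn is 44.8°, well short of the 63° plungers, and the bystanders were untouched. Handing in while holding.

```bash
python3 -m jog '{"jaw":[0,0,0],"slide":[[0,0,0],[0,0,0],[0,0,0]],"spin":[0.03,0,0]}' 45; python3 -c "
from workcell import env;print(env.job_done())"
```

```text
time_s: 17.15
ee_pos: [514.2, 70.6, 82.7]
ee_rot: [179.9, 0.1, 149.1]
force: [-0.4, 0.2, 6.2]
gripper_width: 11.8
gripper_force: 45.0
the job is handed in; nothing more can be done
None
```

I turned the drain knob to its stop and it sprang back by itself, then seated the lid fully, turned it about 45° clockwise to the halfway rib, and handed in still holding it at 17.2 s, with the detergent bottle, cup and brush left alone (no verdict was returned).

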